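# Clamp a bolt with a cam lever and hold it

### The job

Stand the loose hex bolt in the pocket of the small cam clamp, head down and thread up, and let go of it. Then swing the clamp's lever by its black knob, counterclockwise seen from above, to the cam's highest lift, where the lever points straight away from the pocket in line with the index rib, so that the jaw grips the bolt head against the fence. The lever springs back when released, so finish with the gripper still holding the knob at that point, and leave the other things where they are.

Things in the scene. Friction and masses are not known exactly. Their poses are not given: they have to be found in the camera images.
- hex_bolt: Loose M16 hex bolt standing on its head, thread up, 0.16 kg. Head 24 mm across flats, 27 across corners, 10 mm high; shank 16 mm diameter from 10 to 65 mm. Origin at the centre of the head's underside, z along the shank to the threaded end. It may stand in the pocket turned any way about its axis.
- cam_clamp: Cam clamp fixed at the worktop's near edge: dark base plate 66 (x) x 132 (y) x 8 mm, y from +28 to -104. Origin at worktop height under the pocket point, z up, -y towards cam and lever, +y towards the fence. Fence (inner face y = +12 mm) and end guides (inner faces x = -19 and +19) stand 9 mm above the plate; the jaw pad closes the -y side. Index rib at x = 0, y = -96.
- pocket (a point): On the pocket floor, 8 mm above the worktop: where the centre of the bolt's underside lies when clamped (up to 2 mm off along y if gripped on corners). Lever open, the space is 38 mm along x and 31 to 33 along y for the 24 to 27 mm head; its middle is about 4 mm towards -y of this point. The jaw pushes the bolt to the fence.
- jaw_pad: Steel pad of the sliding jaw, 30 mm wide, top 9 mm above the plate. Origin: middle of its pressing face, at worktop height; 21 mm from the pocket point along the clamp's -y at lever 0, at least 19 mm at any start. The cam moves it 12 mm towards the fence; its springs then yield 3 mm or more and press the bolt head with 10 N or more.
- cam_axis (a point): The lever's vertical turning axis, 59 mm from the pocket point along the clamp's -y, 31 mm above the worktop (height of the knob's base). Hub top at 37 mm. For the whole job: the blue grinder's raised shield at the robot's left (corner at x 0.15, y 0.13, z 0.45 m) can stop an upper arm; with the tool leaning about 50 degrees to the right (-y), fingers pointing left and down, there is room.
- cam_lever (a joint): Lever angle, rad. 0: lever points to the clamp's -x; grows counterclockwise seen from above. Highest lift at 1.571, lever along the clamp's -y, straight away from the pocket. Travel goes on to a stop at 2.2, where the lift falls again. A return spring (0.12 N m/rad towards 0, friction 0.03 N m) takes it back when let go: about 3 N at the knob at highest lift.
- lever_knob: Black upright knob at the lever's end, 22 mm diameter, 32 mm tall, 60 mm from the cam axis; it turns freely on its pin, so the gripper need not turn with the lever. Origin at the centre of its base, 31 mm above the worktop, top at 63 mm. The lever's top is at 30 mm, below the knob.
- steel_bushing: Bystander: upright turned steel bushing, 46 mm diameter, 62 mm tall, origin at the centre of its underside.
- tube_offcut: Bystander: dark square tube offcut, 30 x 75 x 30 mm, lying, origin at the centre of its underside.
- drilled_block: Bystander: bright steel block with drilled holes, 42 x 60 x 30 mm, origin at the centre of its underside.
- hex_nut: Bystander: steel hex nut, 24 x 27 x 13 mm, lying flat, origin at the centre of its underside.
Not all that is in view belongs to the job. Leave any orange look-alike of the hex_bolt alone.

How it is judged:
On the way:
1. the bolt stands in the pocket, head down, let go, with the lever still open (z of hex_bolt in the frame of pocket between -0.003 and 0.003 m and horizontal distance between hex_bolt and pocket below 0.012 m and angle between hex_bolt's own z axis and vertical below 0.08 rad and contact force between the fingers and hex_bolt below 0.3 N and value of joint cam_lever below 0.6 rad), for 0.2 s.
At the end, for the whole second after the job is handed in: Fingers on the knob, lever within 0.17 rad of highest lift (1.571). Bolt upright within 0.08 rad, head down on the pocket floor (3 mm), within 4 mm of the clamped position along the jaw's push and 9 mm in all, pressed by the pad with over 5 N and not touched by the fingers (value of joint cam_lever between 1.4 and 1.74 rad and contact force between the fingers and lever_knob above 0.5 N and contact force between jaw_pad and hex_bolt above 5 N and contact force between the fingers and hex_bolt below 0.3 N and z of hex_bolt in the frame of pocket between -0.003 and 0.003 m and y of hex_bolt in the frame of pocket between -0.004 and 0.004 m and horizontal distance between hex_bolt and pocket below 0.009 m and angle between hex_bolt's own z axis and vertical below 0.08 rad); the arm keeps its last pose, push and grip.
It fails at once if a bystander (bushing, tube offcut, drilled block, nut) is moved by more than 25 mm (distance of any of steel_bushing, tube_offcut, drilled_block, hex_nut from where it was at the start of the episode above 0.025 m).
It also fails if it takes over 48 s, if anything falls off the work surface, if the arm or the gripper's body presses on something with over 40 N, if the wrist force passes 120 N, or if a joint passes its speed limit or range.

### The arm

A 6-joint arm with a two-finger parallel gripper is mounted at the origin on a cart in front of the work surface, level with it; the furniture and walls round the work are solid. World frame = base frame: x ahead of the robot, y to its left, z up, the work surface at z = 0. Lengths are in m, angles in rad, forces in N, time in s.
With the tool pointing down it reaches from about 0.325 to 0.85 m from the base axis. Payload 15.5 kg.
Tool frame: the origin (TCP) lies on the centre line of the jaws, within the pads' length; the fingertips stand 19 mm ahead of it and the grasp point (between the pads) is the TCP; z points along the fingers, y is the line along which they close (so a half turn about z gives the same grasp; the last joint's range is limited). The gripper opens to 91 mm and grips with 3 to 60 N. Pads are 32 mm wide; open, the fingers measure 118 mm over their backs; the gripper's body (76 mm by 178 mm) begins 60 mm behind the grasp point.
Start: joints at [-1.308, 0.494, 1.345, -0, 1.302, -0.096], TCP at [0.219, -0.585, 0.233] pointing down, gripper open.
Joint ranges: [-2.91, 2.91], [-0.82, 2.16], [0.22, 2.67], [-1.22, 4.37], [0.12, 2.79], [-3.08, 3.08]. Speed limits (rad/s): [1.89, 1.89, 2.57, 3.01, 3.01, 3.01].

### API

Orientations are given as a unit quaternion [w, x, y, z].
In Python, from rig import * gives the robot as it stands.
- The arm moves only by the tool send_rows, never from a script. Its argument "increments" is a list of rows, each a list of 2 entries, a list of its own where there are three numbers: the shift along the tool's x, y, z in shares of 500 mm (1.0 is 500 mm), then the turn, a rotation vector about the tool's x, y, z in fractions of the full range, 1 being 2 pi rad. In form: [[[tx, ty, tz], [wx, wy, wz]], ...]. A call has 1 to 20 rows; each row is the pose to reach, as a shift and turn from the pose commanded when the call began, along the tool's axes at that moment; what a row does not reach only later rows make up. A row lasts 1/12 s, in which the tool goes at most 41.7 mm and 7.16 degrees, less where a joint would pass 70% of its speed; a pose out of reach is approached as far as the arm can. A shift or turn number past 1, either way, is cut back to 1. A call with a gripper value outside its range is refused whole. "grip" is the opening, from 0 (shut) to 1 (fully open), set as the call begins (left out, the last holds). The fingers move at their own pace and stop on an object; the grip force is fixed at half the most. Time passes only in rows, so rows that repeat a pose let the fingers close. It gives the time, the measured TCP pose, the force, the opening and the grip force at its end, in the units of the state.
- get_state(): the state, without advancing time (a new reading comes with each control period).
- read_camera(name): name is "scene" or "top" or "wrist"; returns (picture, depth): 420x560x3 uint8, blue, green, red; 420x560 float32, m along the optical axis (not along the pixel's ray), 0 where there is no reading.
- get_calibration(name): a dict with "mtx" (3x3 intrinsics, pixels), "extrinsics" (4x4, takes a point from world to camera coordinates); the wrist camera has in their place "hand_eye" (4x4, takes a point from camera to tool coordinates, whose origin is the TCP and whose axes are the flange's). Camera axes: x right, y down, z forward; pixel columns grow to the right and rows downward; lengths in m; the calibration is good to about 2 mm. A picture is of the moment at which its call begins: read the wrist's pose just before it. get_calibration takes no time and is no camera call.
- job_done(): hands the job in; it is judged then, once.
The state is a dict: "clock": time; "joint_positions": joint angles; "dq": joint speeds; "effort": joint torques, N m; "tool_pos": TCP position; "orientation": TCP orientation; "contact_force": force on the tool from outside, world axes, zero at the start; "wrist_torque": the same for the moment, N m; "finger_gap": opening from 0.0 (shut) to 1.0 (fully open); "grasp_force": force on a finger pad.
Only numpy, scipy, OpenCV 4.12 (cv2) and the standard library are available. Lean on these libraries where they do the work, as an engineer would, in place of code of your own. Each camera call takes 0.05 s, during which the arm holds its last target. There are 200 camera calls.

## Working session

There is one attempt and no reset: what is moved stays moved. The work goes in short steps, Python scripts to look and compute and a tool call to move; the robot and the scene stay as the last step left them, time stands still between calls to the robot, and variables do not carry over. Pictures are saved under pics/ and viewed, at most 10 in all, crops included, and the job is handed in when it is done.

Besides the shell and the picture viewer there is one more tool, called after "Request:" as name(argument=value, ...), one argument or row to a line, values as JSON. send_rows: Moves the arm, as the interface text tells. Its arguments: {"type":"object","properties":{"increments":{"type":"array","items":{"type":"array"}},"grip":{"type":"number"}},"required":["increments"]}

```bash
ls; mkdir -p pics; cat > h.py <<'E'
from rig import *
import numpy as np, cv2
from scipy.spatial.transform import Rotation as R
def rot(q): return R.from_quat([q[1],q[2],q[3],q[0]]).as_matrix()
def wpose():
    s=get_state(); T=np.eye(4); T[:3,:3]=rot(s["orientation"]); T[:3,3]=s["tool_pos"]; return T
def cam(name):
    T=wpose(); img,d=read_camera(name); c=get_calibration(name)
    E=np.linalg.inv(T@c["hand_eye"]) if name=="wrist" else np.array(c["extrinsics"])
    return img,d,np.array(c["mtx"]),E
def ray(K,E,uv):
    C=np.linalg.inv(E); r=np.linalg.inv(K)@[uv[0],uv[1],1]; return C[:3,3],C[:3,:3]@r
def onplane(K,E,uv,z):
    o,r=ray(K,E,uv); return o+r*(z-o[2])/r[2]
def proj(K,E,p):
    q=K@(E@np.append(p,1))[:3]; return q[:2]/q[2]
def deproj(K,E,d,uv):
    o,r=ray(K,E,uv); return o+r*d[int(round(uv[1])),int(round(uv[0]))]
E
python3 - <<'E'
from h import *
s=get_state(); print(s)
ims=[]
for n in("scene","top","wrist"):
    i,d,K,E=cam(n); cv2.imwrite(f"pics/{n}0.png",i); np.savez(f"pics/{n}0.npz",i=i,d=d,K=K,E=E); C=np.linalg.inv(E); print(n,C[:3,3].round(3),C[:3,2].round(2),K[0,0])
E
```

```text
pics
{'clock': 0.0, 'joint_positions': array([-1.30848666e+00,  4.94219617e-01,  1.34612628e+00,  1.33866795e-05,
        1.30248621e+00, -9.54583862e-02]), 'dq': array([-0.00132408, -0.00052943,  0.00034   ,  0.00029597,  0.00080654,
       -0.00194949]), 'effort': array([-4.95898625e-03, -8.78831148e+01, -3.81857586e+01,  7.03922426e-02,
        5.31778182e-02, -2.86025092e-06]), 'tool_pos': array([ 0.21880525, -0.58507306,  0.23231724]), 'orientation': array([-6.18109574e-04,  9.84043000e-01,  1.77929733e-01, -4.52108777e-05]), 'contact_force': array([ 0.18288229, -0.71681419, -0.02724777]), 'wrist_torque': array([0.04897271, 0.01305595, 0.02630707]), 'grasp_force': 0.0, 'finger_gap': 1.000182385181386}
scene [-0.05  -0.233  0.706] [ 0.6   0.33 -0.73] 515.6435770139947
top [0.358 0.064 0.93 ] [ 0.13  0.02 -0.99] 466.02034586421087
wrist [ 0.29  -0.558  0.384] [-0.25 -0.09 -0.96] 289.5654784336649
```

View pics/scene0.png

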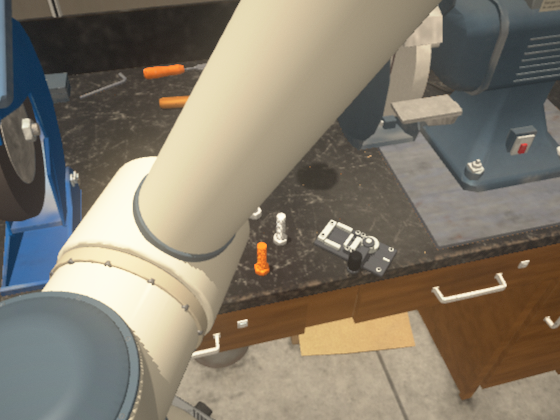

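View pics/top0.png

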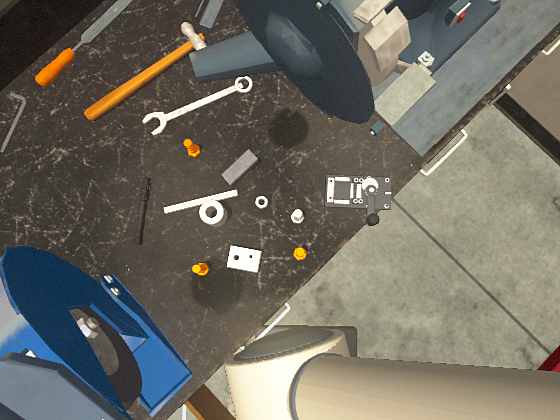

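Scene: a steel bolt at (280,228), an orange look-alike at (262,258), and the clamp at (355,247). Top: the steel bolt is at (297,216), the orange ones at (300,253), (201,268) and (192,147), and the clamp at (358,192) with its knob at (373,219). The grey bolt at (297,216) fits the description. I'll confirm that in an enlarged crop.

```bash
python3 - <<'E'
import cv2,numpy as np
a=cv2.imread("pics/top0.png")[155:270,270:410]; b=cv2.imread("pics/scene0.png")[195:285,240:405]
a=cv2.resize(a,None,fx=4.5,fy=4.5,interpolation=2)[:520]
cv2.imwrite("pics/c1.png",cv2.resize(a,(630,517)))
cv2.imwrite("pics/c2.png",cv2.resize(b,None,fx=4.8,fy=4.8,interpolation=2))
from h import *
z=np.load("pics/top0.npz")
for n,uv in dict(bolt=(297,216),knob=(373,219),hub=(371,185),plate=(385,203),fence=(331,190),bench=(320,240)).items(): print(n,deproj(z["K"],z["E"],z["d"],uv).round(4))
E
```

```text
bolt [0.461  0.049  0.0665]
knob [ 0.4576 -0.0922  0.0668]
hub [ 0.5275 -0.0943  0.0368]
plate [ 0.4968 -0.1268  0.0084]
fence [ 0.5196 -0.0184  0.019 ]
bench [0.4214 0.0015 0.001 ]
```

View pics/c1.png

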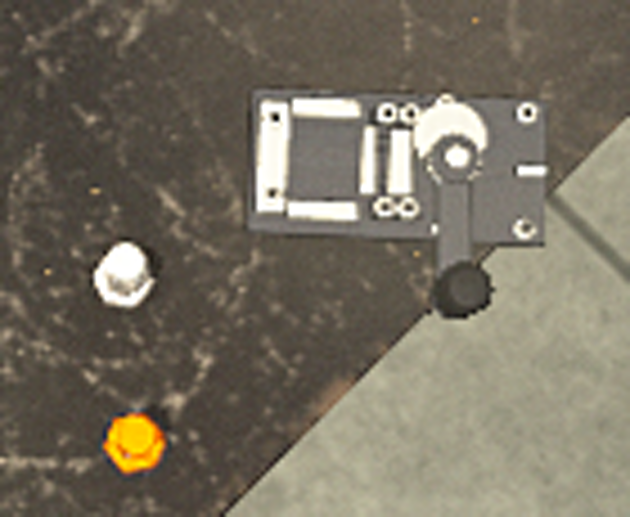

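View pics/c2.png

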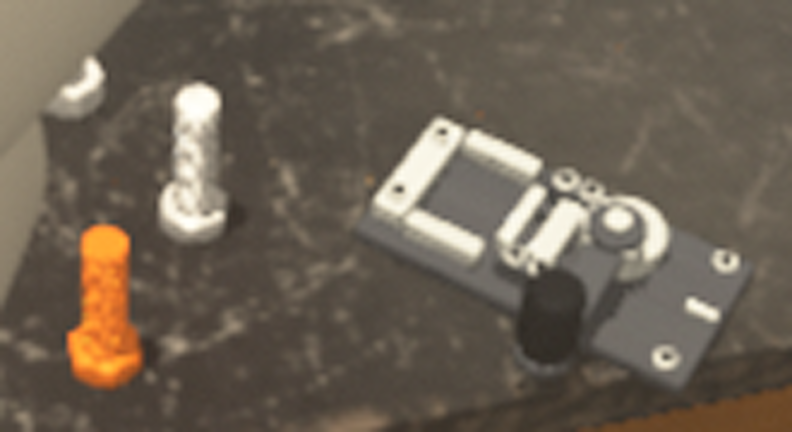

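Confirmed: the bolt is the grey one at crop (125,275), beside an orange look-alike at (135,443). The fence is to the left (+y) and the lever points down in the image (-x) with its knob at (462,290). Next I'll take coarse measurements and plan the first move.

```bash
cat >> h.py <<'E'
def target(lean,yaw=0.):
    # tool y = world x turned by yaw; tool z leans left/down
    y=np.array([np.cos(yaw),np.sin(yaw),0]); l=np.array([-np.sin(yaw),np.cos(yaw),0])
    z=np.sin(lean)*l-np.cos(lean)*np.array([0,0,1]); return np.column_stack([np.cross(y,z),y,z])
def inc(p,M,T=None):
    T=wpose() if T is None else T
    t=T[:3,:3].T@(np.array(p)-T[:3,3]); w=R.from_matrix(T[:3,:3].T@M).as_rotvec()
    print("inc",t.round(4).tolist(),w.round(4).tolist()); return t,w
def tri(*obs):
    A=[];b=[]
    for K,E,uv in obs:
        o,r=ray(K,E,uv); r=r/np.linalg.norm(r); P=np.eye(3)-np.outer(r,r); A.append(P); b.append(P@o)
    return np.linalg.solve(sum(A),sum(b))
E
python3 - <<'E'
from h import *
z=np.load("pics/top0.npz");K,E=z["K"],z["E"]; g=cv2.cvtColor(z["i"],cv2.COLOR_BGR2GRAY)
m=(g>190).astype(np.uint8); n,l,st,c=cv2.connectedComponentsWithStats(m)
for k in range(1,n):
    x,y,w,h,a=st[k]
    if 320<x<400 and 160<y<230 and a>8:
        pts=np.argwhere(l==k)[:,::-1].astype(np.float32); print(c[k].round(1),a,w,h,onplane(K,E,c[k],.017).round(4))
inc([.40,-.35,.30],target(.84)); inc([.48,-.17,.28],target(.84))
E
```

```text
[330.  189.5] 144 7 25 [ 0.5209 -0.0166  0.017 ]
[342.  178.5] 58 15 4 [ 0.5435 -0.0403  0.017 ]
[368.5 182.2] 133 19 14 [ 0.5367 -0.0928  0.017 ]
[355.6 179.6] 12 4 4 [ 0.5417 -0.0673  0.017 ]
[386.6 179.6] 11 4 4 [ 0.5425 -0.1288  0.017 ]
[351.2 190.7] 38 3 15 [ 0.5191 -0.0585  0.017 ]
[358.3 190.9] 61 5 14 [ 0.519  -0.0726  0.017 ]
[371.2 189.4] 19 5 5 [ 0.5224 -0.0981  0.017 ]
[387.5 192.5] 12 6 2 [ 0.5166 -0.1302  0.017 ]
[357.5 200.7] 22 10 4 [ 0.4993 -0.0708  0.017 ]
[341.5 201.4] 55 15 4 [ 0.4975 -0.0393  0.017 ]
[385.4 205.9] 9 5 4 [ 0.4898 -0.1258  0.017 ]
inc [0.2521, -0.1569, -0.0674] [0.5071, 0.7315, -1.1375]
inc [0.39, -0.2974, -0.0472] [0.5071, 0.7315, -1.1375]
```

The rows are not in the units I measure in: shifts go in shares of 500 mm and turns go in shares of 2 pi rad. I convert before sending: 0.252 m is 0.504, 0.226 m is 0.452, -1.1375 rad is -0.181.

Request:
send_rows(
  increments=[
    [[0.05,-0.032,-0.014],[0.008,0.0116,-0.0181]],
    [[0.1,-0.062,-0.026],[0.0159,0.0232,-0.0363]],
    [[0.152,-0.094,-0.04],[0.0239,0.035,-0.0544]],
    [[0.2,-0.126,-0.054],[0.0318,0.0466,-0.0724]],
    [[0.252,-0.156,-0.068],[0.0404,0.0583,-0.0907]],
    [[0.3,-0.188,-0.08],[0.0485,0.07,-0.1087]],
    [[0.352,-0.22,-0.094],[0.0565,0.0815,-0.1273]],
    [[0.4,-0.25,-0.108],[0.0646,0.0931,-0.1448]],
    [[0.452,-0.28,-0.12],[0.0726,0.105,-0.1623]],
    [[0.504,-0.314,-0.134],[0.0807,0.1164,-0.181]],
    [[0.504,-0.314,-0.134],[0.0807,0.1164,-0.181]],
    [[0.504,-0.314,-0.134],[0.0807,0.1164,-0.181]],
    [[0.504,-0.314,-0.134],[0.0807,0.1164,-0.181]],
    [[0.504,-0.314,-0.134],[0.0807,0.1164,-0.181]],
  ],
  grip=0.45,
)

```text
clock: 1.32
tool_pos: [0.4001, -0.3502, 0.2991]
orientation: [-0.288, 0.647, 0.645, 0.288]
contact_force: [-0.1, 0.4, 0.1]
finger_gap: 0.453
grasp_force: 0.0
```

```bash
python3 - <<'E'
from h import *
s=get_state(); print(s["clock"],s["joint_positions"].round(2),s["contact_force"].round(1)); print(wpose().round(3))
inc([.48,-.17,.28],target(.84))
E
```

```text
1.3167 [-1.06  0.67  1.13  0.42  2.07 -1.  ] [-0.1  0.4  0.1]
[[ 0.002  1.     0.     0.4  ]
 [ 0.668 -0.002  0.744 -0.35 ]
 [ 0.744 -0.001 -0.668  0.299]
 [ 0.     0.     0.     1.   ]]
inc [0.1064, 0.0796, 0.1469] [0.0005, 0.0011, -0.0023]
```

Scaled: 0.147 m is 0.294, 0.122 m is 0.244.

Request:
send_rows(
  increments=[
    [[0.036,0.026,0.05],[0,0,0]],
    [[0.072,0.054,0.098],[0,0,0]],
    [[0.106,0.08,0.148],[0,0,0]],
    [[0.142,0.106,0.196],[0,0,0]],
    [[0.178,0.132,0.244],[0,0,0]],
    [[0.212,0.16,0.294],[0,0,0]],
    [[0.212,0.16,0.294],[0,0,0]],
    [[0.212,0.16,0.294],[0,0,0]],
    [[0.212,0.16,0.294],[0,0,0]],
  ],
)

```text
clock: 2.07
tool_pos: [0.4798, -0.1704, 0.281]
orientation: [-0.287, 0.647, 0.646, 0.288]
contact_force: [-0.3, 0.2, -0.5]
finger_gap: 0.453
grasp_force: 0.0
```

```bash
python3 - <<'E'
from h import *
s=get_state(); print(s["clock"],s["joint_positions"].round(2),s["contact_force"].round(1))
i,d,K,E=cam("wrist"); np.savez("pics/w1.npz",i=i,d=d,K=K,E=E); cv2.imwrite("pics/w1.png",i)
print(wpose()[:3,3])
E
```

```text
2.0667 [-0.81  0.57  1.39  0.56  1.82 -0.85] [-0.3  0.2 -0.5]
[ 0.47973814 -0.17087339  0.28092758]
```

View pics/w1.png

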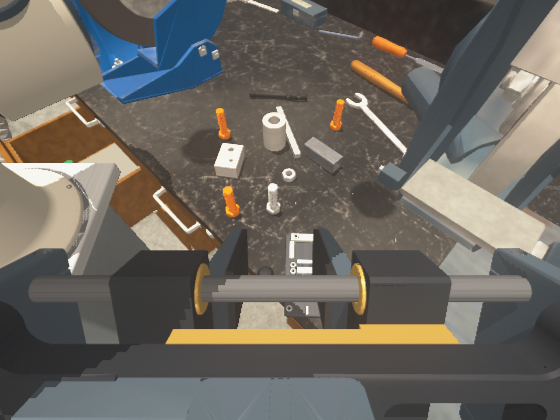

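The wrist view shows the bolt at (274,198), an orange one at (231,200), the nut at (289,174), and the clamp at (300,260), partly hidden by the gripper.

```bash
python3 - <<'E'
from h import *
v={n:np.load(f"pics/{n}.npz") for n in("top0","scene0","w1")}
def cloud(z):
    K,E,d=z["K"],z["E"],z["d"]; u,w=np.meshgrid(np.arange(560),np.arange(420)); C=np.linalg.inv(E)
    r=np.stack([u,w,np.ones_like(u)],-1)@np.linalg.inv(K).T*d[...,None]; P=r@C[:3,:3].T+C[:3,3]; P[d==0]=9; return P
cl={n:cloud(z) for n,z in v.items()}
def top(nm,xy,rad,zl,zh,names):
    obs=[]
    for n in names:
        P=cl[n]; m=(np.hypot(P[...,0]-xy[0],P[...,1]-xy[1])<rad)&(P[...,2]>zl)&(P[...,2]<zh)
        if m.sum()<3: print(nm,n,"none"); continue
        px=np.argwhere(m)[:,::-1].astype(float); ext=(P[m].max(0)+P[m].min(0))/2
        print(nm,n,m.sum(),px.mean(0).round(1),"mean",P[m].mean(0).round(4),"mid",ext.round(4),"zmed",np.median(P[m][:,2]).round(4))
        obs.append((v[n]["K"],v[n]["E"],px.mean(0)))
    if len(obs)>1: print("  tri",tri(*obs).round(4),[ (proj(K,E,tri(*obs))-uv).round(1) for K,E,uv in obs])
top("bolt",(.461,.049),.03,.061,.072,v)
top("shank",(.461,.049),.03,.02,.058,v)
top("head",(.461,.049),.03,.006,.0125,v)
top("knob",(.458,-.09),.03,.057,.072,("top0","scene0"))
top("hub",(.525,-.094),.02,.032,.042,("top0","scene0"))
for o in ((.40,.045),): top("orange",o,.04,.061,.072,v)
E
```

```text
bolt top0 55 [297.3 212.9] mean [0.4667 0.0485 0.0669] mid [0.4667 0.0482 0.0654] zmed 0.067
bolt scene0 60 [280.3 215.9] mean [0.4667 0.0485 0.0645] mid [0.4676 0.049  0.0644] zmed 0.0648
bolt w1 67 [272.1 187.1] mean [0.4682 0.0483 0.0648] mid [0.468  0.0493 0.0639] zmed 0.0649
  tri [0.4676 0.0487 0.0638] [array([-0.2, -0.2]), array([ 0.1, -0.1]), array([-0.4,  0.2])]
shank top0 17 [295.7 217.4] mean [0.4615 0.051  0.0393] mid [0.4629 0.0496 0.0378] zmed 0.0396
shank scene0 128 [279.9 227.6] mean [0.463  0.0464 0.0393] mid [0.4648 0.0477 0.0388] zmed 0.0389
shank w1 116 [272.4 198.3] mean [0.4682 0.0438 0.0395] mid [0.4682 0.0454 0.0389] zmed 0.0392
  tri [0.4659 0.0496 0.0326] [array([ 0.7, -1.9]), array([-0.8,  0.7]), array([-1.2, -0.4])]
head top0 48 [296.7 219.1] mean [0.4616 0.0485 0.0104] mid [0.4609 0.042  0.0093] zmed 0.0108
head scene0 81 [279.5 238.5] mean [0.4636 0.0466 0.0097] mid [0.466  0.049  0.0093] zmed 0.0097
head w1 80 [272.7 207.8] mean [0.4681 0.0441 0.0096] mid [0.4676 0.0463 0.0092] zmed 0.0098
  tri [0.4656 0.048  0.0048] [array([ 0.2, -1.7]), array([-0.2, 
[... 257 characters left out ...]
0.0597] [array([-0.,  0.]), array([ 0., -0.])]
hub top0 100 [370.4 189.9] mean [ 0.518  -0.0932  0.0358] mid [ 0.5182 -0.0937  0.0364] zmed 0.0355
hub scene0 101 [367.4 241.5] mean [ 0.5174 -0.094   0.0348] mid [ 0.5176 -0.0938  0.0359] zmed 0.0344
  tri [ 0.5185 -0.0937  0.0334] [array([ 0., -0.]), array([-0.,  0.])]
orange top0 55 [300.  251.6] mean [0.395  0.0427 0.0668] mid [0.3951 0.0426 0.0667] zmed 0.0667
orange scene0 66 [260.8 245.7] mean [0.3945 0.0425 0.0646] mid [0.3945 0.0432 0.0646] zmed 0.0647
orange w1 70 [227.1 190.1] mean [0.3963 0.0427 0.0646] mid [0.3965 0.0436 0.0636] zmed 0.0649
  tri [0.3955 0.043  0.0636] [array([-0.2, -0.2]), array([ 0.1, -0.1]), array([-0.4,  0.2])]
```

```bash
python3 - <<'E'
from h import *
M=target(.84); a=M[:,2]
T=wpose(); g=np.array([.4673,.0485,.050]); inc(g-.08*a,M); inc(g,M)
E
```

```text
inc [-0.0249, -0.0129, 0.2375] [0.0018, 0.0025, -0.001]
inc [-0.0247, -0.013, 0.3175] [0.0018, 0.0025, -0.001]
```

Scaled: 0.237 m is 0.474, 0.06 m is 0.12, -0.001 rad is -0.0002.

Request:
send_rows(
  increments=[
    [[-0.008,-0.004,0.06],[0,0,0]],
    [[-0.014,-0.008,0.12],[0,0,0]],
    [[-0.02,-0.012,0.18],[0,0,0]],
    [[-0.026,-0.016,0.24],[0,0,0]],
    [[-0.034,-0.02,0.3],[0,0,0]],
    [[-0.04,-0.022,0.36],[0.0003,0.0003,-0.0002]],
    [[-0.046,-0.026,0.42],[0.0003,0.0003,-0.0002]],
    [[-0.05,-0.026,0.474],[0.0003,0.0003,-0.0002]],
    [[-0.05,-0.026,0.474],[0.0003,0.0003,-0.0002]],
    [[-0.05,-0.026,0.474],[0.0003,0.0003,-0.0002]],
  ],
)

```text
clock: 2.95
tool_pos: [0.4668, -0.0106, 0.1033]
orientation: [-0.29, 0.645, 0.646, 0.288]
contact_force: [1.1, 0.2, 0.9]
finger_gap: 0.45
grasp_force: 0.0
```

```bash
python3 - <<'E'
from h import *
s=get_state(); print(s["clock"],s["joint_positions"].round(2),s["contact_force"].round(1))
i,d,K,E=cam("wrist"); np.savez("pics/w2.npz",i=i,d=d,K=K,E=E); cv2.imwrite("pics/w2.png",i)
M=target(.84); inc([.4673,.0485,.050],M)
C=np.linalg.inv(E); u,w=np.meshgrid(np.arange(560),np.arange(420))
P=(np.stack([u,w,np.ones_like(u)],-1)@np.linalg.inv(K).T*d[...,None])@C[:3,:3].T+C[:3,3]
m=(np.hypot(P[...,0]-.467,P[...,1]-.048)<.03)&(P[...,2]>.061)&(P[...,2]<.075)
px=np.argwhere(m)[:,::-1].astype(float); print(m.sum(),px.mean(0),P[m].mean(0),(P[m].max(0)+P[m].min(0))/2)
E
```

```text
2.95 [-0.62  0.72  1.77  0.68  1.29 -1.04] [1.1 0.2 0.9]
inc [-0.0001, -0.0, 0.0805] [-0.0008, -0.0007, 0.0005]
285 [281.65263158 214.96842105] [0.46813994 0.04822468 0.06468663] [0.46802714 0.04905403 0.06389575]
```

Scaled: 0.08 m is 0.16, 0.03 m is 0.06.

Request:
send_rows(
  increments=[
    [[0,0,0.03],[0,0,0]],
    [[0,0,0.06],[0,0,0]],
    [[0,0.002,0.09],[0,0,0]],
    [[0,0.002,0.12],[0,0,0]],
    [[0,0.002,0.144],[0,0,0]],
    [[0,0.002,0.16],[0,0,0]],
    [[0,0.002,0.16],[0,0,0]],
    [[0,0.002,0.16],[0,0,0]],
    [[0,0.002,0.16],[0,0,0]],
  ],
)

```text
clock: 3.75
tool_pos: [0.4684, 0.0486, 0.0507]
orientation: [-0.289, 0.645, 0.646, 0.288]
contact_force: [0.8, 1.0, -0.6]
finger_gap: 0.448
grasp_force: 0.0
```

Request:
send_rows(
  increments=[
    [[0,0,0],[0,0,0]],
    [[0,0,0],[0,0,0]],
    [[0,0,0],[0,0,0]],
    [[0,0,0],[0,0,0]],
    [[0,0,0],[0,0,0]],
    [[0,0,0],[0,0,0]],
    [[0,0,0],[0,0,0]],
    [[0,0,0],[0,0,0]],
    [[0,0,0],[0,0,0]],
  ],
  grip=0.0,
)

```text
clock: 4.5
tool_pos: [0.468, 0.0493, 0.0504]
orientation: [-0.289, 0.645, 0.646, 0.288]
contact_force: [0.3, -2.4, 5.6]
finger_gap: 0.163
grasp_force: 30.0
```

```bash
python3 - <<'E'
from h import *
s=get_state(); print(s["clock"],s["contact_force"].round(1),s["finger_gap"],s["grasp_force"],s["tool_pos"])
M=target(.84);p=s["tool_pos"]; inc([p[0],p[1],p[2]+.06],M)
E
```

```text
4.5 [ 0.3 -2.4  5.6] 0.16317803033589165 30.000798908877186 [0.46800591 0.0492988  0.05039085]
inc [0.0447, 0.0, -0.04] [-0.0015, -0.0011, 0.0014]
```

Scaled: -0.105 m is -0.21, -0.04 m is -0.08.

Request:
send_rows(
  increments=[
    [[0.022,0,-0.02],[0,0,0]],
    [[0.044,0,-0.04],[0,0,0]],
    [[0.066,0,-0.06],[0,0,0]],
    [[0.09,0,-0.08],[0,0,0]],
    [[0.066,0.02,-0.112],[0,0,0]],
    [[0.042,0.042,-0.144],[0,0,0]],
    [[0.02,0.062,-0.176],[0,0,0]],
    [[-0.004,0.084,-0.2],[0,0,0]],
    [[-0.028,0.104,-0.21],[0,0,0]],
    [[-0.028,0.104,-0.21],[0,0,0]],
    [[-0.028,0.104,-0.21],[0,0,0]],
    [[-0.028,0.104,-0.21],[0,0,0]],
  ],
)

```text
clock: 5.5
tool_pos: [0.5194, -0.0375, 0.1097]
orientation: [-0.29, 0.645, 0.646, 0.288]
contact_force: [0.0, 0.1, -2.0]
finger_gap: 0.161
grasp_force: 30.0
```

```bash
python3 - <<'E'
from h import *
s=get_state(); print(s["clock"],s["contact_force"].round(1),s["finger_gap"],s["joint_positions"].round(2)); T=wpose(); print(T.round(4))
for n in("wrist","top","scene"):
    i,d,K,E=cam(n); np.savez(f"pics/{n}3.npz",i=i,d=d,K=K,E=E); cv2.imwrite(f"pics/{n}3.png",i)
    C=np.linalg.inv(E); u,w=np.meshgrid(np.arange(560),np.arange(420))
    P=(np.stack([u,w,np.ones_like(u)],-1)@np.linalg.inv(K).T*d[...,None])@C[:3,:3].T+C[:3,3]; np.save(f"pics/{n}3P.npy",P)
a=cv2.imread("pics/wrist3.png"); b=cv2.imread("pics/scene3.png")
cv2.imwrite("pics/c3.png",np.hstack([cv2.resize(a[180:360,200:380],(400,400)),cv2.resize(b[180:280,300:400],(400,400))]))
E
```

```text
5.5 [ 0.   0.1 -2. ] 0.1606799328515966 [-0.6   0.76  1.62  0.67  1.38 -0.95]
[[-5.000e-04  1.000e+00 -2.700e-03  5.194e-01]
 [ 6.662e-01  2.400e-03  7.458e-01 -3.750e-02]
 [ 7.458e-01 -1.400e-03 -6.662e-01  1.097e-01]
 [ 0.000e+00  0.000e+00  0.000e+00  1.000e+00]]
```

View pics/c3.png

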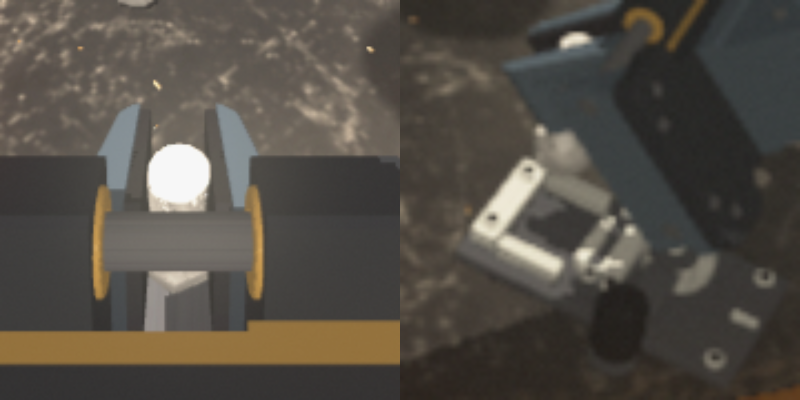

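The left half shows the bolt top in the fingers at crop (178,172). The right half (scene) shows the head hanging at crop (555,145), above the fence. Next I'll measure the bolt's tilt and offset.

```bash
python3 - <<'E'
from h import *
for n in("wrist","top","scene"):
    P=np.load(f"pics/{n}3P.npy"); z=np.load(f"pics/{n}3.npz"); i=z["i"].astype(int)
    r=np.hypot(P[...,0]-.519,P[...,1]+.0375)
    hsv=cv2.cvtColor(z["i"],cv2.COLOR_BGR2HSV)
    for nm,zl,zh,rad in(("top",.118,.130,.014),("head",.058,.075,.025),("shank",.07,.1,.014)):
        m=(r<rad)&(P[...,2]>zl)&(P[...,2]<zh)&(i.min(-1)>120)&(hsv[...,1]<50)
        if m.sum()>4:
            px=np.argwhere(m)[:,::-1]; print(n,nm,m.sum(),px.mean(0).round(1),px.min(0),px.max(0),"mean",P[m].mean(0).round(4),"min",P[m].min(0).round(4),"max",P[m].max(0).round(4))
# clamp: jaw/fence/guides from scene & initial top cloud
z=np.load("pics/scene3.npz");P=np.load("pics/scene3P.npy")
g=cv2.cvtColor(z["i"],cv2.COLOR_BGR2GRAY)
m=(g>150)&(P[...,2]>.012)&(P[...,2]<.021)&(np.abs(P[...,0]-.52)<.04)&(np.abs(P[...,1]+.05)<.06)
n,l,st,c=cv2.connectedComponentsWithStats(m.astype(np.uint8))
for k in range(1,n):
    if st[k,4]>10: q=P[l==k]; print("clamp",st[k,4],c[k].round(1),q.mean(0).round(4),q.min(0).round(4),q.max(0).round(4))
E
```

```text
wrist top 710 [279.6 258.7] [254 241] [303 274] mean [ 0.5192 -0.0383  0.124 ] min [ 0.5059 -0.0454  0.118 ] max [ 0.5315 -0.0292  0.1299]
wrist head 174 [279.4 305.2] [267 302] [292 311] mean [ 0.5191 -0.0481  0.0674] min [ 0.5104 -0.0509  0.0594] max [ 0.5279 -0.0456  0.0709]
wrist shank 6 [277.7 304.2] [270 303] [285 306] mean [ 0.5179 -0.0482  0.0702] min [ 0.5128 -0.0493  0.07  ] max [ 0.5228 -0.0474  0.0709]
top top 53 [347.4 180.3] [343 177] [351 183] mean [ 0.5183 -0.0374  0.1258] min [ 0.5131 -0.0439  0.1187] max [ 0.5243 -0.03    0.1282]
top head 10 [340.  182.9] [338 181] [342 185] mean [ 0.524  -0.0304  0.0714] min [ 0.5199 -0.0343  0.0694] max [ 0.528  -0.0267  0.0735]
top shank 9 [340. 183.] [338 181] [341 185] mean [ 0.5232 -0.0301  0.0745] min [ 0.5182 -0.0323  0.0706] max [ 0.5278 -0.0267  0.091 ]
scene top 14 [342.9 189. ] [340 188] [346 190] mean [ 0.5224 -0.0343  0.1244] min [ 0.5183 -0.0391  0.123 ] max [ 0.5261 -0.0311  0.1259]
scene head 26 [339.1 216.5] [333 212] [343 222] mean [ 0.5127 -0.0387  0.0702] min [ 0.5066 -0.0439  0.0611] max [ 0.5192 -0.027   0.0747]
scene shank 19 [339.9 215.1] [334 212] [343 219] mean [ 0.5129 -0.0396  0.0739] min [ 0.5092 -0.0439  0.07  ] max [ 0.517  -0.027   0.0797]
clamp 221 [328.4 234. ] [ 0.5125 -0.0244  0.0168] [ 0.4932 -0.0529  0.0123] [ 0.5452 -0.01    0.0209]
clamp 18 [345.6 243.6] [ 0.5088 -0.0596  0.016 ] [ 0.4998 -0.0633  0.0133] [ 0.5157 -0.0562  0.0205]
clamp 18 [351.8 245.6] [ 0.5099 -0.0709  0.0167] [ 0.5055 -0.0761  0.0149] [ 0.5143 -0.0671  0.0182]
```

Request:
send_rows(
  increments=[
    [[-0.002,0.002,-0.002],[0,0,0]],
    [[-0.02,0.0026,0.014],[0,0,0]],
    [[-0.038,0.0026,0.03],[0,0,0]],
    [[-0.052,0.0026,0.044],[0,0,0]],
    [[-0.064,0.0026,0.054],[0,0,0]],
    [[-0.07,0.0026,0.059],[0,0,0]],
    [[-0.074,0.0026,0.0628],[0,0,0]],
    [[-0.074,0.0026,0.0628],[0,0,0]],
    [[-0.074,0.0026,0.0628],[0,0,0]],
  ],
)

```text
clock: 6.4
tool_pos: [0.5214, -0.0394, 0.0614]
orientation: [-0.289, 0.645, 0.646, 0.288]
contact_force: [-1.3, 0.7, -2.5]
finger_gap: 0.161
grasp_force: 30.0
```

```bash
python3 - <<'E'
from h import *
s=get_state(); print(s["clock"],s["contact_force"].round(1),s["finger_gap"]); T=wpose(); print(T[:3,3].round(4))
i,d,K,E=cam("wrist"); cv2.imwrite("pics/w4.png",i); j,d2,K2,E2=cam("scene")
cv2.imwrite("pics/c4.png",np.hstack([cv2.resize(i[200:360,200:360],(400,400)),cv2.resize(j[180:280,300:400],(400,400))]))
E
```

```text
6.4 [-1.3  0.7 -2.5] 0.16144994522871653
[ 0.5214 -0.0394  0.0614]
```

View pics/c4.png

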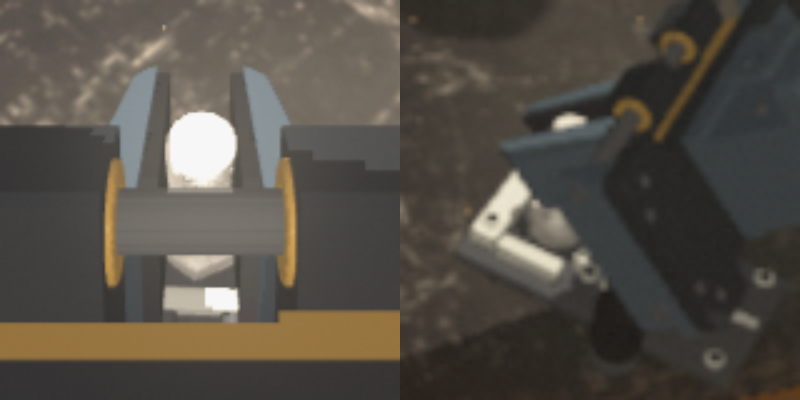

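The head hangs at crop (200,268), clear of the jaw pad at (200,298), and lies between the guides in the scene view. I'll go down the last few mm in small steps.

Scaled: -0.0025 m is -0.005, 0.0022 m is 0.0044.

Request:
send_rows(
  increments=[
    [[-0.0014,0,0.0014],[0,0,0]],
    [[-0.003,0,0.0026],[0,0,0]],
    [[-0.004,0,0.0036],[0,0,0]],
    [[-0.005,0,0.0044],[0,0,0]],
    [[-0.005,0,0.0044],[0,0,0]],
  ],
)

```text
clock: 6.92
tool_pos: [0.5215, -0.0394, 0.0584]
orientation: [-0.289, 0.645, 0.646, 0.289]
contact_force: [-0.5, -0.9, 4.6]
finger_gap: 0.158
grasp_force: 30.0
```

Scaled: -0.0007 m is -0.0014, -0.0005 m is -0.001.

Request:
send_rows(
  increments=[
    [[-0.001,0,0.001],[0,0,0]],
    [[-0.0014,0,0.0014],[0,0,0]],
    [[-0.0014,0,0.0014],[0,0,0]],
  ],
)

```text
clock: 7.17
tool_pos: [0.5215, -0.0393, 0.0583]
orientation: [-0.289, 0.645, 0.646, 0.289]
contact_force: [-2.6, -4.4, 18.6]
finger_gap: 0.162
grasp_force: 30.0
```

Request:
send_rows(
  increments=[
    [[0.0008,0,-0.0008],[0,0,0]],
    [[0.0008,0,-0.0008],[0,0,0]],
    [[0.0008,0,-0.0008],[0,0,0]],
    [[0.0008,0,-0.0008],[0,0,0]],
    [[0.0008,0,-0.0008],[0,0,0]],
    [[0.0008,0,-0.0008],[0,0,0]],
  ],
  grip=0.45,
)

```text
clock: 7.67
tool_pos: [0.5214, -0.0394, 0.0575]
orientation: [-0.289, 0.645, 0.646, 0.288]
contact_force: [0.4, 0.2, 0.2]
finger_gap: 0.45
grasp_force: 0.0
```

```bash
python3 - <<'E'
from h import *
s=get_state(); print(s["clock"],s["contact_force"].round(1),s["finger_gap"],s["grasp_force"]); T=wpose(); print(T[:3,3].round(4))
i,d,K,E=cam("wrist")
C=np.linalg.inv(E); u,w=np.meshgrid(np.arange(560),np.arange(420))
P=(np.stack([u,w,np.ones_like(u)],-1)@np.linalg.inv(K).T*d[...,None])@C[:3,:3].T+C[:3,3]
m=(np.hypot(P[...,0]-.521,P[...,1]+.039)<.012)&(P[...,2]>.066)&(P[...,2]<.08)&(i.min(-1)>120)
print(m.sum(),P[m].mean(0).round(4),((P[m].min(0)+P[m].max(0))/2).round(4))
M=T[:3,:3]
inc(T[:3,3]-.09*M[:,2],M,T)
E
```

```text
7.6667 [0.4 0.2 0.2] 0.45008580878704246 0.0
[ 0.5214 -0.0394  0.0575]
715 [ 0.5213 -0.0406  0.0724] [ 0.5214 -0.0395  0.0705]
inc [0.0, 0.0, -0.09] [0.0, 0.0, 0.0]
```

Scaled: -0.12 m is -0.24, -0.08 m is -0.16.

Request:
send_rows(
  increments=[
    [[0,0,-0.02],[0,0,0]],
    [[0,0,-0.06],[0,0,0]],
    [[0,0,-0.11],[0,0,0]],
    [[0,0,-0.16],[0,0,0]],
    [[0,0,-0.21],[0,0,0]],
    [[0,0,-0.24],[0,0,0]],
    [[0,0,-0.24],[0,0,0]],
    [[0,0,-0.24],[0,0,0]],
  ],
)

```text
clock: 8.38
tool_pos: [0.5217, -0.1296, 0.1379]
orientation: [-0.288, 0.645, 0.646, 0.288]
contact_force: [-0.7, 0.4, 0.1]
finger_gap: 0.45
grasp_force: 0.0
```

```bash
python3 - <<'E'
from h import *
s=get_state(); print(s["clock"],s["contact_force"].round(1)); T=wpose(); print(T[:3,3].round(4))
V={}
def nm(P,i,n,xy,rad,zl,zh,dark=False):
    g=i.max(-1); m=(np.hypot(P[...,0]-xy[0],P[...,1]-xy[1])<rad)&(P[...,2]>zl)&(P[...,2]<zh)&((g<90) if dark else (g>100))
    if m.sum()>4: print(n,m.sum(),np.argwhere(m)[:,::-1].mean(0).round(1),P[m].mean(0).round(4),((P[m].min(0)+P[m].max(0))/2).round(4))
ims=[]
for n in("wrist","top","scene"):
    i,d,K,E=cam(n); ims.append(i)
    C=np.linalg.inv(E); u,w=np.meshgrid(np.arange(560),np.arange(420))
    P=(np.stack([u,w,np.ones_like(u)],-1)@np.linalg.inv(K).T*d[...,None])@C[:3,:3].T+C[:3,3]
    nm(P,i,n+" bolt top",(.521,-.039),.013,.067,.08); nm(P,i,n+" shank",(.521,-.039),.015,.025,.06); nm(P,i,n+" head",(.521,-.039),.018,.012,.022)
    nm(P,i,n+" knob",(.4585,-.094),.025,.056,.075,True)
cv2.imwrite("pics/c5.png",np.hstack([cv2.resize(ims[0][180:340,200:360],(400,400)),cv2.resize(ims[2][180:280,300:400],(400,400))]))
M=target(.84)
inc([.4585,-.0935,.060]-.1*M[:,2],M,T);inc([.4585,-.0935,.060],M,T)
E
```

```text
8.3833 [-0.7  0.4  0.1]
[ 0.5217 -0.1296  0.1379]
wrist bolt top 220 [279.6 202.5] [ 0.5215 -0.0408  0.0723] [ 0.5214 -0.0396  0.0707]
wrist shank 256 [279.3 221.8] [ 0.5212 -0.0449  0.0432] [ 0.5212 -0.0433  0.0424]
wrist head 255 [279.1 234.5] [ 0.521  -0.0456  0.0174] [ 0.5209 -0.0441  0.0171]
wrist knob 52 [210.5 253.9] [ 0.4614 -0.0882  0.0627] [ 0.4621 -0.089   0.0626]
top bolt top 62 [345.  185.1] [ 0.5196 -0.0394  0.0736] [ 0.5202 -0.0396  0.0731]
top shank 27 [341.5 190.3] [ 0.5152 -0.0365  0.0422] [ 0.5171 -0.0385  0.0408]
top head 79 [340.6 191.5] [ 0.517  -0.0374  0.0185] [ 0.5198 -0.0391  0.017 ]
top knob 109 [373.1 218.9] [ 0.4583 -0.0929  0.0634] [ 0.4592 -0.0942  0.0617]
scene bolt top 71 [341.7 213.6] [ 0.5194 -0.0401  0.072 ] [ 0.5202 -0.0396  0.0714]
scene shank 119 [339.5 226.7] [ 0.5159 -0.0413  0.0425] [ 0.5179 -0.0396  0.0421]
scene head 107 [337.3 236.1] [ 0.5159 -0.0401  0.017 ] [ 0.5193 -0.0388  0.017 ]
scene knob 127 [354.7 256.2] [ 0.4562 -0.0945  0.0615] [ 0.458  -0.0939  0.0608]
inc [-0.0339, -0.0632, -0.021] [-0.0005, -0.0001, 0.0012]
inc [-0.0339, -0.0632, 0.079] [-0.0005, -0.0001, 0.0012]
```

View pics/c5.png

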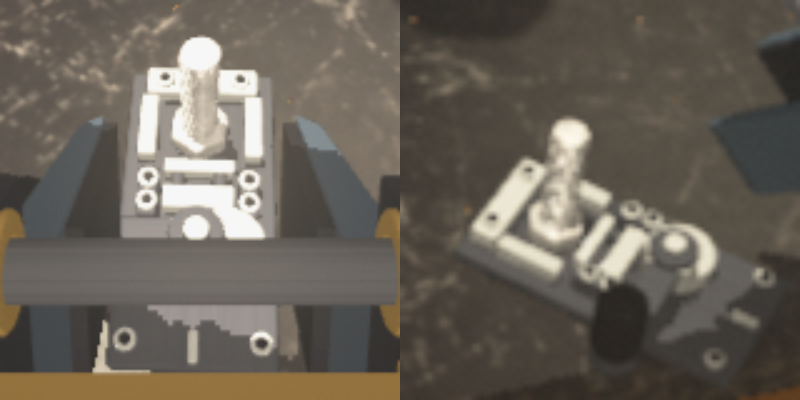

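The bolt stands upright in the pocket, at crop (200,90) on the left and (565,190) on the right, between fence, guides and jaw. Now the knob.

Scaled: 0.079 m is 0.158, -0.063 m is -0.126, 0.001 rad is 0.0002.

Request:
send_rows(
  increments=[
    [[-0.022,-0.042,-0.06],[0,0,0]],
    [[-0.046,-0.084,-0.06],[0,0,0]],
    [[-0.068,-0.126,-0.042],[0,0,0.0002]],
    [[-0.068,-0.126,0],[0,0,0.0002]],
    [[-0.068,-0.126,0.04],[0,0,0.0002]],
    [[-0.068,-0.126,0.08],[0,0,0.0002]],
    [[-0.068,-0.126,0.12],[0,0,0.0002]],
    [[-0.068,-0.126,0.144],[0,0,0.0002]],
    [[-0.068,-0.126,0.158],[0,0,0.0002]],
    [[-0.068,-0.126,0.158],[0,0,0.0002]],
    [[-0.068,-0.126,0.158],[0,0,0.0002]],
  ],
)

```text
clock: 9.45
tool_pos: [0.4585, -0.0926, 0.0596]
orientation: [-0.29, 0.645, 0.646, 0.288]
contact_force: [0.6, -0.7, -0.6]
finger_gap: 0.449
grasp_force: 0.0
```

Request:
send_rows(
  increments=[
    [[0,0,0],[0,0,0]],
    [[0,0,0],[0,0,0]],
    [[0,0,0],[0,0,0]],
    [[0,0,0],[0,0,0]],
    [[0,0,0],[0,0,0]],
    [[0,0,0],[0,0,0]],
    [[0,0,0],[0,0,0]],
  ],
  grip=0.0,
)

```text
clock: 10.03
tool_pos: [0.4599, -0.0937, 0.0599]
orientation: [-0.288, 0.646, 0.646, 0.289]
contact_force: [8.1, -0.2, 0.9]
finger_gap: 0.235
grasp_force: 30.0
```

```bash
python3 - <<'E'
from h import *
s=get_state(); print(s["clock"],s["contact_force"].round(1),s["finger_gap"],s["grasp_force"],s["joint_positions"].round(2)); T=wpose(); print(T.round(4))
# arc about cam axis; bolt of pocket axis at yaw -0.037
p=T[:3,3]; c=np.array([.5182,-.0937]); k=np.array([.4585,-.0938]); off=p[:2]-k
a0=np.arctan2(*(k-c)[::-1]); r=np.linalg.norm(k-c); print("r",r)
a1=-np.pi/2-.037
a0=a0 if a0>0 else a0+2*np.pi; a1=a1+2*np.pi
for a in np.linspace(a0,a1,15):
    q=c+.06*np.array([np.cos(a),np.sin(a)])+off; t=T[:3,:3].T@(np.array([*q,p[2]])-p); print(round(a-a0,3),t.round(4).tolist())
E
```

```text
10.0333 [ 8.1 -0.2  0.9] 0.23468252861840513 29.98819758882746 [-0.74  0.82  1.69  0.6   1.33 -1.11]
[[-9.000e-04  1.000e+00  1.200e-03  4.599e-01]
 [ 6.677e-01 -3.000e-04  7.444e-01 -9.370e-02]
 [ 7.444e-01  1.500e-03 -6.677e-01  5.990e-02]
 [ 0.000e+00  0.000e+00  0.000e+00  1.000e+00]]
r 0.05970008375203503
0.0 [-0.0, -0.0003, -0.0]
0.109 [-0.0044, 0.0001, -0.0049]
0.219 [-0.0087, 0.0012, -0.0097]
0.328 [-0.0129, 0.0029, -0.0144]
0.438 [-0.017, 0.0054, -0.0189]
0.547 [-0.0208, 0.0085, -0.0232]
0.657 [-0.0245, 0.0122, -0.0272]
0.766 [-0.0278, 0.0165, -0.0309]
0.875 [-0.0308, 0.0214, -0.0342]
0.985 [-0.0334, 0.0266, -0.0371]
1.094 [-0.0356, 0.0323, -0.0396]
1.204 [-0.0374, 0.0383, -0.0416]
1.313 [-0.0387, 0.0445, -0.0431]
1.423 [-0.0396, 0.051, -0.044]
1.532 [-0.04, 0.0575, -0.0445]
```

Scaled: -0.0309 m is -0.0618, 0.0015 m is 0.003.

Request:
send_rows(
  increments=[
    [[-0.0044,0.002,-0.005],[0,0,0]],
    [[-0.0088,0.003,-0.0098],[0,0,0]],
    [[-0.0174,0.005,-0.0194],[0,0,0]],
    [[-0.0258,0.008,-0.0288],[0,0,0]],
    [[-0.034,0.0132,-0.0378],[0,0,0]],
    [[-0.0416,0.0192,-0.0464],[0,0,0]],
    [[-0.049,0.0266,-0.0544],[0,0,0]],
    [[-0.0556,0.0352,-0.0618],[0,0,0]],
    [[-0.0556,0.0352,-0.0618],[0,0,0]],
    [[-0.0556,0.0352,-0.0618],[0,0,0]],
  ],
)

```text
clock: 10.87
tool_pos: [0.4762, -0.1348, 0.0598]
orientation: [-0.289, 0.645, 0.646, 0.288]
contact_force: [-0.4, 0.9, 7.4]
finger_gap: 0.233
grasp_force: 30.0
```

```bash
python3 - <<'E'
from h import *
s=get_state(); print(s["clock"],s["contact_force"].round(1),s["wrist_torque"].round(2),s["finger_gap"],s["grasp_force"],s["joint_positions"].round(2)); T=wpose(); print(T.round(4))
E
```

```text
10.8667 [-0.4  0.9  7.4] [0.62 0.01 0.05] 0.23291891235575193 29.99636228196323 [-0.78  0.85  1.58  0.57  1.4  -1.08]
[[-2.000e-04  1.000e+00 -1.600e-03  4.762e-01]
 [ 6.664e-01  1.300e-03  7.456e-01 -1.348e-01]
 [ 7.456e-01 -1.000e-03 -6.664e-01  5.980e-02]
 [ 0.000e+00  0.000e+00  0.000e+00  1.000e+00]]
```

Scaled: 0.041 m is 0.082, -0.0136 m is -0.0272.

Request:
send_rows(
  increments=[
    [[-0.006,0.0098,-0.0066],[0,0,0]],
    [[-0.0112,0.0202,-0.0124],[0,0,0]],
    [[-0.0156,0.0316,-0.0174],[0,0,0]],
    [[-0.0192,0.0436,-0.0214],[0,0,0]],
    [[-0.0218,0.056,-0.0244],[0,0,0]],
    [[-0.0236,0.069,-0.0262],[0,0,0]],
    [[-0.0244,0.082,-0.0272],[0,0,0]],
    [[-0.0244,0.082,-0.0272],[0,0,0]],
    [[-0.0244,0.082,-0.0272],[0,0,0]],
    [[-0.0244,0.082,-0.0272],[0,0,0]],
    [[-0.0244,0.082,-0.0272],[0,0,0]],
  ],
)

```text
clock: 11.78
tool_pos: [0.5177, -0.1537, 0.0598]
orientation: [-0.288, 0.645, 0.646, 0.288]
contact_force: [1.0, -4.8, 8.6]
finger_gap: 0.234
grasp_force: 30.0
```

```bash
python3 - <<'E'
from h import *
s=get_state(); print(s["clock"],s["contact_force"].round(1),s["finger_gap"],s["grasp_force"],s["joint_positions"].round(2)); T=wpose(); print(T[:3,3].round(4))
p=T[:2,3]-[.5199,-.0937]; print("r",np.linalg.norm(p),"lever",np.arctan2(p[1],p[0])%(2*np.pi)-np.pi+.037)
ims=[]
for n in("wrist","top","scene"):
    i,d,K,E=cam(n); ims.append(i)
    C=np.linalg.inv(E); u,w=np.meshgrid(np.arange(560),np.arange(420))
    P=(np.stack([u,w,np.ones_like(u)],-1)@np.linalg.inv(K).T*d[...,None])@C[:3,:3].T+C[:3,3]
    for nm,zl,zh in(("top",.067,.08),("shank",.025,.06)):
        m=(np.hypot(P[...,0]-.521,P[...,1]+.036)<.015)&(P[...,2]>zl)&(P[...,2]<zh)&(i.max(-1)>100)
        if m.sum()>4: print(n,nm,m.sum(),((P[m].min(0)+P[m].max(0))/2).round(4),P[m].mean(0).round(4))
cv2.imwrite("pics/c6.png",np.hstack([cv2.resize(ims[0][120:320,180:380],(400,400)),cv2.resize(ims[1][140:240,310:410],(400,400))]))
E
```

```text
11.7833 [ 1.  -4.8  8.6] 0.23370954627314838 29.994309667381458 [-0.75  0.88  1.46  0.58  1.47 -1.02]
[ 0.5177 -0.1537  0.0598]
r 0.060047251576186324 lever 1.5705208989279793
wrist top 327 [ 0.5216 -0.036   0.0705] [ 0.5217 -0.0375  0.0718]
wrist shank 533 [ 0.5215 -0.0393  0.0424] [ 0.5215 -0.0409  0.0436]
top top 61 [ 0.5202 -0.0359  0.073 ] [ 0.5201 -0.0353  0.074 ]
top shank 28 [ 0.518  -0.0341  0.042 ] [ 0.5154 -0.0326  0.0437]
scene top 68 [ 0.5207 -0.0355  0.0717] [ 0.5198 -0.036   0.0721]
scene shank 119 [ 0.5184 -0.0359  0.0422] [ 0.516  -0.0372  0.0429]
```

View pics/c6.png

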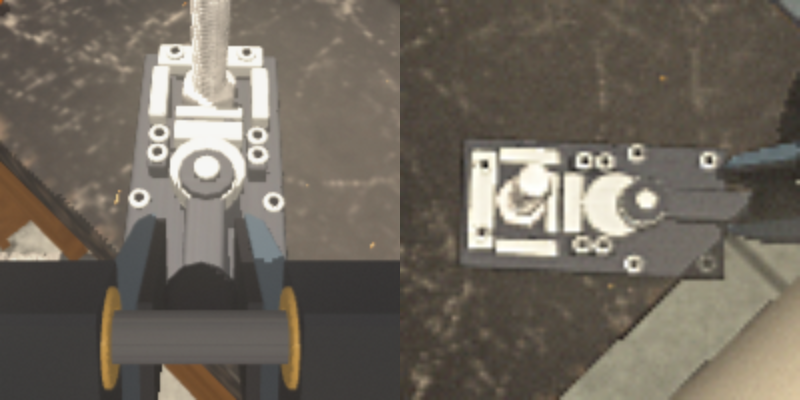

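The lever points straight away from the pocket in line with the rib, and the jaw at crop (208,112) presses the head against the fence. The bolt is upright and the knob is held, so I'm handing in.

```bash
python3 -c "
from h import *
print(job_done()); print(get_state()['tool_pos'])"
```

```text
the job is handed in; nothing more can be done
None
the job is handed in; nothing more can be done
```

I handed the job in at about 12 s. The bolt stands head down in the pocket, with the jaw closed on its head against the fence. The gripper still holds the knob with the lever measured at about 1.57 rad, and the hand-in returned no verdict.

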